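# Roll the edge strip flush on a wooden sign board

## Robot

A 6-joint arm with a two-finger parallel gripper is mounted at the origin on the work surface. World frame = base frame: x ahead of the robot, y to its left, z up, the work surface at z = 0. Lengths are in m, angles in rad, forces in N, time in s.
With the tool pointing down it reaches from about 0.35 to 0.925 m from the base axis. Payload 6.4 kg.
Tool frame: the origin (TCP) lies at the centre of the arm's flange, where the gripper is bolted on; the fingertips stand 173 mm ahead of it and the grasp point (between the pads) lies 155 mm ahead of it; z points along the fingers, y is the line along which they close (so a half turn about z gives the same grasp; the last joint's range is limited). The gripper opens to 85 mm and grips with 20 to 120 N. Pads are 22 mm wide; open, the fingers measure 114 mm over their backs; the gripper's body (76 mm by 85 mm) begins 54 mm behind the grasp point. The pads swing forward as they close: fully open they stand 13 mm farther back than shut.
Start: joints at [0.973, 0.245, 1.558, -0, 1.339, -0.174], TCP at [0.267, 0.593, 0.405] pointing down, gripper open.
Joint ranges: [-3.13, 3.13], [-1.02, 2.26], [0.13, 2.54], [-0.95, 4.09], [0.21, 2.88], [-2.74, 2.74]. Speed limits (rad/s): [2.57, 2.57, 3.14, 3.14, 3.14, 3.14].

## Interface

Orientations are given as a rotation vector (axis times angle).
In Python, from cell import arm gives the robot as it stands.
- The arm moves only by the shell command python3 shift.py 'ROWS' [FORCE]. ROWS is rows parted by semicolons, their numbers by spaces, 1 to 10 of them, each of 7 numbers: the finger opening in m, then dx, dy, dz in m, then a rotation vector rx, ry, rz in rad; each row is the pose to reach, as a shift and turn from the pose commanded when the command began, along the tool's axes at that moment; what a row does not reach only later rows make up. A row lasts 1/12 s, in which the tool goes at most 0.0417 m and 0.125 rad, less where a joint would pass 70% of its speed; a pose out of reach is approached as far as the arm can. The fingers move at their own pace and stop on an object; FORCE is the grip in N (left out, the last holds). Time passes only in rows, so rows that do not move let the fingers close. It prints the time, the measured TCP pose, the force, the opening and the grip force at its end.
- arm.state(): the state, without advancing time (a new reading comes with each control period).
- arm.get_image(name): name is "side" or "top"; returns (picture, depth): 480x640x3 uint8, red, green, blue; 480x640 float32, m along the optical axis (not along the pixel's ray), 0 where there is no reading.
- arm.camera_info(name): a dict with "vertical_fov" (degrees; the focal length in pixels is half the picture's height over the tangent of half this angle, whatever the lens; pixels are square), "cx", "cy" (the principal point, pixels), "R" (3x3) and "t" (3): a world point X has camera coordinates R X + t. Camera axes: x right, y down, z forward; pixel columns grow to the right and rows downward; lengths in m; the calibration is good to about 2 mm. A picture is of the moment at which its call begins. camera_info takes no time and is no camera call.
- arm.sign_off(): hands the job in; it is judged then, once.
The state is a dict: "time": time; "qpos": joint angles; "qvel": joint speeds; "tau": joint torques, N m; "eef_pos": TCP position; "ee_rot": TCP orientation; "wrist_force": force on the tool from outside, world axes, zero at the start; "ft_torque": the same for the moment, N m; "finger_gap": finger opening in m; "grip_force": force on a finger pad.
Only numpy, scipy, OpenCV 4.12 (cv2) and the standard library are available. Lean on these libraries where they do the work, as an engineer would, in place of code of your own. Each camera call takes 0.05 s, during which the arm holds its last target. There are 200 camera calls.

## Task

The dark wooden strip along the far edge of the sign board still stands proud of the board. Pick up the sprung hand roller by its handle and roll it along the strip with firm pressure, so that every one of its six lengths is pressed flush with the board; then set the roller gently back upright on its two-rail rest and let go, never dropping it. Press with the roller only, not with the gripper, and leave the other things on the bench where they are.

Things in the scene. Friction and masses are not known exactly. Their poses are not given: they have to be found in the camera images.
- board: Flat light-wood sign board fixed to the bench, 150 (its x) x 260 (its y) x 24 mm thick, star drawing on top. Origin: centre of its underside, on the bench (z = 0). The edge strip runs along its long +x edge, away from the robot: 192 mm long (along y, -96 to +96 mm), 30 mm wide, centre line at x = +60 mm. Flush = level with the board's top, z = 24 mm.
- strip_left (a point): +y end of the strip's centre line, at the level of the board's top face (24 mm above the bench).
- strip_right (a point): -y end of the strip's centre line, at the level of the board's top face (24 mm above the bench).
- strip0 (a joint): How far length 0 of the strip (32 mm long, counted from strip_left; its centre 16 mm from that end) has been pressed down, m: 0 = 5 mm proud, 0.005 = flush (a stop). It slides straight down, needs about 5 N, and stays where it is left. Starts 0 to 0.001.
- strip1 (a joint): How far length 1 of the strip (32 mm long, counted from strip_left; its centre 48 mm from that end) has been pressed down, m: 0 = 5 mm proud, 0.005 = flush (a stop). It slides straight down, needs about 5 N, and stays where it is left. Starts 0 to 0.001.
- strip2 (a joint): How far length 2 of the strip (32 mm long, counted from strip_left; its centre 80 mm from that end) has been pressed down, m: 0 = 5 mm proud, 0.005 = flush (a stop). It slides straight down, needs about 5 N, and stays where it is left. Starts 0 to 0.001.
- strip3 (a joint): How far length 3 of the strip (32 mm long, counted from strip_left; its centre 112 mm from that end) has been pressed down, m: 0 = 5 mm proud, 0.005 = flush (a stop). It slides straight down, needs about 5 N, and stays where it is left. Starts 0 to 0.001.
- strip4 (a joint): How far length 4 of the strip (32 mm long, counted from strip_left; its centre 144 mm from that end) has been pressed down, m: 0 = 5 mm proud, 0.005 = flush (a stop). It slides straight down, needs about 5 N, and stays where it is left. Starts 0 to 0.001.
- strip5 (a joint): How far length 5 of the strip (32 mm long, counted from strip_left; its centre 176 mm from that end) has been pressed down, m: 0 = 5 mm proud, 0.005 = flush (a stop). It slides straight down, needs about 5 N, and stays where it is left. Starts 0 to 0.001.
- roller: Sprung hand roller, about 0.45 kg, 118 mm high; cannot stand by itself. Origin: lowest point of the unpressed wheel; z up, axle along its y, rolls along its x (same turned by 180 deg). Black wheel 40 mm diameter, 44 mm wide; steel fork 58 mm wide; steel plate 76 (x) x 70 (y) mm, z = 66 to 72 mm; wooden handle block 28 (x) x 90 (y) mm, z = 72 to 118 mm.
- handle (a point): Point to grip the roller: on its middle plane, in the handle, 100 mm above the roller's origin, right above the axle. The flat sides 28 mm apart face the roller's +x and -x; the plate lies 28 mm below this point.
- fork (a joint): How far the roller's fork and wheel are pushed up into the tool against the spring, m, 0 to 0.014. The spring starts at 3.6 N and adds 1.2 N per mm (10 mm: 15.6 N; 14 mm: 20.4 N, then a hard stop). About 8 to 12 mm is firm pressure.
- wheel (a joint): Angle by which the wheel has turned about its axle, rad, 0 at the start (20 mm of rolling per rad; no limit).
- rest: Wooden rest fixed to the bench: base 90 (x) x 100 (y) x 8 mm, two upright rails along its y, 90 mm long, 16 mm thick, 50 mm apart inside, tops at z = 80 mm. Origin: centre of its underside, on the bench. The roller hangs with its plate on both rail tops, wheel between the rails, roller x along the rest's x (either way round), roller origin 14 mm and handle point 114 mm above the bench.
- cone_tray: Bystander: open wooden tray of pine cones, 120 x 160 x 50 mm. Origin under its centre.
- log_slice: Bystander: round log slice, 90 mm across, 12 mm thick. Origin under its centre.
- keepsake_box: Bystander: closed wooden box, 74 x 134 x 40 mm. Origin under its centre.
- phone: Bystander: black phone, 75 x 155 x 9 mm. Origin under its centre.

How it is judged:
By the outcome, as a careful person would: the job done as asked, in the order asked, and still so for the second after the job is handed in, with the robot touching nothing.
It also fails if it takes over 58 s, if anything falls off the work surface, if the arm or the gripper's body presses on something with over 40 N, if the wrist force passes 120 N, or if a joint passes its speed limit or range.

## Working session

There is one attempt and no reset: what is moved stays moved. The work goes in short steps, Python scripts to look and compute and a shell command to move; the robot and the scene stay as the last step left them, time stands still between calls to the robot, and variables do not carry over. Pictures are saved under pics/ and viewed, at most 10 in all, crops included, and the job is handed in when it is done.

```bash
ls; mkdir -p pics; python3 - <<'E'
from cell import arm
import cv2,numpy as np
for n in("side","top"):
    p,d=arm.get_image(n); np.savez(f"pics/{n}0.npz",p=p,d=d)
    cv2.imwrite(f"pics/{n}0.png",p[:,:,::-1]); i=arm.camera_info(n); print(n,i, (d>0).mean())
print(arm.state())
E
```

```text
cell.py
pics
shift.py
side {'vertical_fov': 47.70765597781415, 'cx': 315.6397642792466, 'cy': 248.4908915870729, 'R': array([[ 0.77235607, -0.63515004,  0.0071087 ],
       [-0.45114609, -0.55641279, -0.69776215],
       [ 0.44713903,  0.53571377, -0.71629425]]), 't': array([-0.37610944,  0.39210402,  0.86175783])} 0.9961328125
top {'vertical_fov': 56.11739191449071, 'cx': 326.87053969913075, 'cy': 241.086899532602, 'R': array([[-0.00677989, -0.99953145,  0.02984808],
       [-0.98746042,  0.00198416, -0.15785432],
       [ 0.15772113, -0.03054403, -0.9870112 ]]), 't': array([0.10365515, 0.597775  , 0.9698953 ])} 0.9959635416666667
{'time': 0.1, 'qpos': array([ 9.72881376e-01,  2.45777622e-01,  1.55891559e+00,  4.42787906e-06,
        1.33867400e+00, -1.74106635e-01]), 'qvel': array([ 1.51291015e-03, -2.20016979e-03, -3.02077619e-03,  8.32756093e-05,
        2.10913213e-03, -1.12450882e-03]), 'tau': array([-4.01463694e-06, -4.30668390e+01, -3.27131760e+01, -6.32906881e-05,
        2.75764003e-03, -1.17624982e-06]), 'eef_pos': array([0.26718512, 0.59232502, 0.40365625]), 'ee_rot': array([-6.60605555e-01, -3.07066370e+00,  2.57925891e-03]), 'wrist_force': array([0.76216617, 0.80354633, 0.29228233]), 'ft_torque': array([ 0.02698249,  0.01835923, -0.0184299 ]), 'grip_force': 0.0, 'finger_gap': 0.08507442002707126}
```

View pics/side0.png

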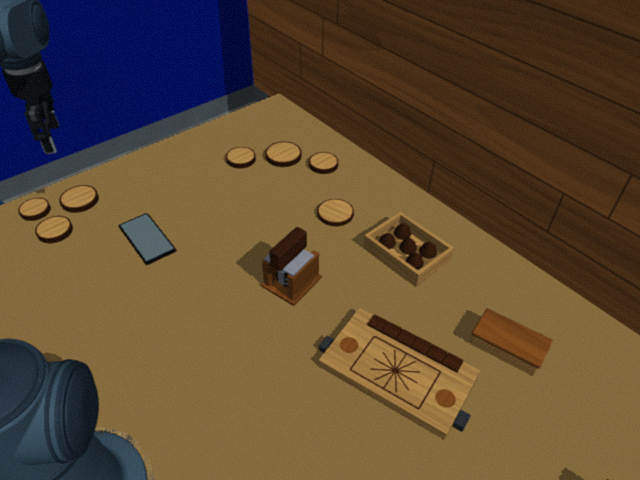

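View pics/top0.png

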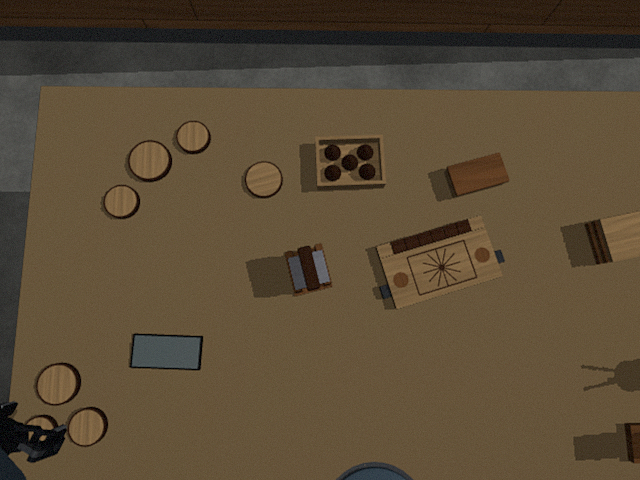

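The side view shows the roller in its rest at about (290,260), the board at (400,370) and the strip from (370,320) to (462,366). The top view shows the roller handle from (301,247) to (316,290) and the strip from (392,247) to (470,226).

```bash
cat > h.py <<'E'
import numpy as np,cv2
from cell import arm
def cam(n):
    i=arm.camera_info(n); f=240/np.tan(np.radians(i["vertical_fov"])/2)
    return f,i["cx"],i["cy"],i["R"],i["t"]
def cloud(n,d):
    f,cx,cy,R,t=cam(n); v,u=np.mgrid[:480,:640]
    return (np.stack([(u-cx)/f*d,(v-cy)/f*d,d],-1)-t)@R
def ray(n,px,z):
    f,cx,cy,R,t=cam(n); px=np.atleast_2d(px).astype(float)
    c=-R.T@t; w=np.c_[(px[:,0]-cx)/f,(px[:,1]-cy)/f,np.ones(len(px))]@R
    return c+w*((z-c[2])/w[:,2])[:,None]
def tri(p1,p2):  # top px, side px
    A=[];b=[]
    for n,p in(("top",p1),("side",p2)):
        c=ray(n,p,0.0)[0]; f,_,_,R,t=cam(n); o=-R.T@t; w=(c-o)/np.linalg.norm(c-o)
        P=np.eye(3)-np.outer(w,w); A.append(P); b.append(P@o)
    return np.linalg.lstsq(np.vstack(A),np.hstack(b),rcond=None)[0]
def rect(P):
    (c,s,a)=cv2.minAreaRect((P[:,:2]*1000).astype(np.float32)); return np.round(c,1),np.round(s,1),round(a,1)
E
python3 - <<'E'
from h import *
for n in("top","side"):
    z=np.load(f"pics/{n}0.npz");p,d=z["p"],z["d"];C=cloud(n,d)
    hsv=cv2.cvtColor(p,cv2.COLOR_RGB2HSV)
    print(n,"table z",np.median(C[300:320,250:300,2]) )
    boxes={"top":dict(roller=(235,305,275,345),strip=(210,315,370,510)),"side":dict(roller=(220,305,250,330),strip=(300,440,310,490))}[n]
    for k,(a,b,c,e) in boxes.items():
        Q=C[a:b,c:e].reshape(-1,3);col=p[a:b,c:e].reshape(-1,3).astype(int);H=hsv[a:b,c:e].reshape(-1,3)
        if k=="roller":
            print(k,"z hist",np.histogram(Q[:,2],bins=np.arange(0,.15,.01))[0])
            m=Q[:,2]>.11; print("handle",m.sum(),rect(Q[m]),np.median(Q[m],0),np.median(H[m],0))
            m=(Q[:,2]>.06)&(Q[:,2]<.1); print("plate/rails",m.sum(),rect(Q[m]),np.median(Q[m],0))
        else:
            m=(Q[:,2]>.017)&(Q[:,2]<.045);print("board",m.sum(),rect(Q[m]),np.median(Q[m],0))
            dk=m&(H[:,2]<75); print("dark",dk.sum(),rect(Q[dk]),np.median(Q[dk],0),np.percentile(H[m][:,2],[5,10,20,50]))
            if n=="top":
                # largest dark component
                M=dk.reshape(b-a,e-c).astype(np.uint8);nn,L,S,_=cv2.connectedComponentsWithStats(M);i=1+S[1:,4].argmax();ys,xs=np.where(L==i)
                r=ray(n,np.c_[xs+c,ys+a],.029);print("strip comp",S[i],rect(r))
E
```

```text
top table z -0.00023234580526124203
roller z hist [1451   20    7    4    2    8    5  155  763    4    4    2  174  427]
handle 625 (array([507.3, 137. ]), array([136.8,  27.9]), 14.1) [0.52696418 0.14257105 0.13114476] [ 11. 172.  42.]
plate/rails 927 (array([533.2, 143.7]), array([96.1, 82. ]), 14.0) [0.53169169 0.15369217 0.08483051]
board 7298 (array([ 554.3, -157.6]), array([150. , 297.4]), 16.5) [ 0.55250673 -0.155138    0.02366694]
dark 1520 (array([ 560.9, -153.2]), array([143.6, 298.5]), 20.0) [ 0.59861528 -0.14507805  0.02627302] [ 42.  47.  71. 117.]
strip comp [  20    9   82   35 1004] (array([ 611.5, -139.8]), array([ 28.8, 192.1]), 16.6)
side table z -0.0011915045927636072
roller z hist [1355  154  167  171  168  176  148  198  448  125  132  126  289  262]
handle 706 (array([ 304. , -143.6]), array([806.7,  73.2]), 51.6) [0.52249995 0.13371224 0.12938941] [ 11. 187.  49.]
plate/rails 919 (array([531.7, 140.8]), array([97.3, 83.5]), 13.5) [0.52598539 0.11610155 0.08342422]
board 10725 (array([ 616.3, -141.7]), array([284.7, 298.1]), 17.0) [ 0.55450164 -0.17675996  0.02304468]
dark 1557 (array([ 586.7, -138.4]), array([220.8, 296.1]), 26.5) [ 0.60848322 -0.1570532   0.02657669] [ 53.  59.  93. 154.]
```

```bash
python3 - <<'E'
from h import *
def biggest(M):
    nn,L,S,_=cv2.connectedComponentsWithStats(M.astype(np.uint8));i=1+S[1:,4].argmax();return L==i
for n,bx in(("top",(235,305,275,345)),("side",(220,310,250,330))):
    z=np.load(f"pics/{n}0.npz");p,d=z["p"],z["d"];C=cloud(n,d)
    a,b,c,e=bx; W=np.zeros((480,640),bool);W[a:b,c:e]=1
    for nm,lo,hi in(("htop",.126,.138),("plates",.07,.095)):
        M=biggest(W&(C[...,2]>lo)&(C[...,2]<hi));Q=C[M];ys,xs=np.where(M)
        print(n,nm,M.sum(),"zmed",np.median(Q[:,2]).round(4),"depth rect",rect(Q),"ray rect",rect(ray(n,np.c_[xs,ys],.132 if nm=="htop" else .086)),"px corners",cv2.boxPoints(cv2.minAreaRect(np.c_[xs,ys].astype(np.float32))).round(0).tolist())
# board both views
for n,(a,b,c,e) in(("top",(205,315,370,510)),("side",(300,440,310,490))):
    z=np.load(f"pics/{n}0.npz");p,d=z["p"],z["d"];C=cloud(n,d);V=p.max(-1)
    W=np.zeros((480,640),bool);W[a:b,c:e]=1
    M=biggest(W&(C[...,2]>.012)&(C[...,2]<.04)&(V>75)); r=C[M&(abs(C[...,2]-.0235)<.004)]
    print(n,"board",rect(r),np.median(r[:,2]))
    D=biggest(W&(C[...,2]>.012)&(C[...,2]<.04)&(V<75)); ys,xs=np.where(D)
    q=C[D]; q=q[q[:,2]>.0245]
    print(n,"strip",D.sum(),rect(q),np.median(q[:,2]),"ray",rect(ray(n,np.c_[xs,ys],.028)))
E
```

```text
top htop 594 zmed 0.1311 depth rect (array([530.1, 142.8]), array([89.8, 27.9]), 14.1) ray rect (array([529.7, 142.7]), array([89.5, 27.7]), 14.1) px corners [[296.0, 248.0], [309.0, 245.0], [320.0, 287.0], [307.0, 291.0]]
top plates 473 zmed 0.0849 depth rect (array([529. , 171.2]), array([89.9, 26.7]), 14.1) ray rect (array([528. , 170.8]), array([89.6, 26.4]), 14.1) px corners [[284.0, 252.0], [296.0, 249.0], [306.0, 289.0], [294.0, 292.0]]
side htop 471 zmed 0.1302 depth rect (array([529.2, 140. ]), array([91.3, 29.1]), 15.2) ray rect (array([526.5, 136.4]), array([91.9, 29.7]), 13.9) px corners [[268.0, 251.0], [299.0, 224.0], [307.0, 233.0], [276.0, 260.0]]
side plates 708 zmed 0.0839 depth rect (array([531.8, 140.8]), array([97.4, 83.4]), 13.3) ray rect (array([531.1, 134.3]), array([97.5, 86.3]), 13.8) px corners [[261.0, 262.0], [294.0, 229.0], [320.0, 255.0], [287.0, 288.0]]
top board (array([ 554.8, -158.5]), array([150.1, 260.4]), 16.6) 0.023358025695431217
top strip 1004 (array([ 612. , -140.9]), array([ 29. , 191.8]), 16.7) 0.02766705658736602 ray (array([ 611.7, -140.1]), array([ 28.8, 192.3]), 16.6)
side board (array([ 553.9, -160.2]), array([153.6, 260.1]), 16.7) 0.022768278332367848
side strip 1319 (array([ 611.1, -144.1]), array([ 32. , 188.8]), 16.6) 0.027070040390715974 ray (array([ 609.6, -144.9]), array([ 30.8, 189.8]), 16.8)
```

```bash
cat >> h.py <<'E'
from scipy.spatial.transform import Rotation as Ro
def plan(pos,yaw):  # yaw = world direction (deg) of tool y, modulo 180; tool straight down
    s=arm.state(); R=Ro.from_rotvec(s["ee_rot"])
    best=None
    for k in(0,180):
        a=np.radians(yaw+k); y=np.array([np.cos(a),np.sin(a),0]); z=np.array([0,0,-1.]); T=Ro.from_matrix(np.c_[np.cross(y,z),y,z])
        rv=(R.inv()*T).as_rotvec()
        if best is None or np.linalg.norm(rv)<np.linalg.norm(best): best=rv
    M=R.as_matrix()
    print("pos",s["eef_pos"].round(4),"y yaw",np.degrees(np.arctan2(M[1,1],M[0,1])).round(2),"tilt z",M[:,2].round(4),"q6",s["qpos"].round(3),"shift",R.inv().apply(np.array(pos)-s["eef_pos"]).round(4),"rot",best.round(4), "F",s["wrist_force"].round(2),"gap",s["finger_gap"].round(4),"t",s["time"])
E
python3 -c "
from h import *
plan([.530,.141,.404],104.1)"
```

```text
Traceback (most recent call last):
  File "h.py", line 30, in plan
    print("pos",s["eef_pos"].round(4),"y yaw",np.degrees(np.arctan2(M[1,1],M[0,1])).round(2),"tilt z",M[:,2].round(4),"q6",s["qpos"].round(3),"shift",R.inv().apply(np.array(pos)-s["eef_pos"]).round(4),"rot",best.round(4), "F",s["wrist_force"].round(2),"gap",s["finger_gap"].round(4),"t",s["time"])
                                                                                                                                                                                                                                                                  ^^^^^^^^^^^^^^^^^^^^^
AttributeError: 'float' object has no attribute 'round'
```

```bash
sed -i 's/s\["finger_gap"\].round(4)/round(s["finger_gap"],4)/' h.py
python3 -c "
from h import *
plan([.530,.141,.404],104.1)"
```

```text
pos [0.2672 0.5923 0.4037] y yaw 65.72 tilt z [-0.001  -0.0015 -1.    ] q6 [ 0.973  0.246  1.559  0.     1.339 -0.174] shift [-4.252e-01 -3.033e-01  1.000e-04] rot [-0.0016 -0.0009 -0.6699] F [0.76 0.8  0.29] gap 0.0851 t 0.1
```

```bash
R="-0.425 -0.303 0 0 0 -0.67"; python3 shift.py '0.085 -0.425 -0.303 0 0 0 -0.67; 0.085 -0.425 -0.303 0 0 0 -0.67; 0.085 -0.425 -0.303 0 0 0 -0.67; 0.085 -0.425 -0.303 0 0 0 -0.67; 0.085 -0.425 -0.303 0 0 0 -0.67; 0.085 -0.425 -0.303 0 0 0 -0.67; 0.085 -0.425 -0.303 0 0 0 -0.67; 0.085 -0.425 -0.303 0 0 0 -0.67; 0.085 -0.425 -0.303 0 0 0 -0.67; 0.085 -0.425 -0.303 0 0 0 -0.67'
python3 -c "
from h import *
plan([.530,.141,.304],104.1)"
```

```text
time: 0.93
eef_pos: [0.4725, 0.2394, 0.4045]
ee_rot: [0.386, -3.117, -0.0]
wrist_force: [0.7, 0.8, -0.4]
finger_gap: 0.0852
grip_force: 0.0
pos [0.4725 0.2394 0.4045] y yaw 104.11 tilt z [-3.e-04 -0.e+00 -1.e+00] q6 [ 0.255 -0.038  1.864  0.     1.316 -1.562] shift [-0.0318 -0.1094  0.1004] rot [ 0.0001 -0.0003  0.0002] F [ 0.74  0.79 -0.44] gap 0.0852 t 0.9333
```

```bash
python3 shift.py '0.085 -0.0318 -0.109 0.02 0 0 0; 0.085 -0.0318 -0.109 0.05 0 0 0; 0.085 -0.0318 -0.109 0.07 0 0 0; 0.085 -0.0318 -0.109 0.07 0 0 0; 0.085 -0.0318 -0.109 0.07 0 0 0;0.085 -0.0318 -0.109 0.07 0 0 0'
python3 - <<'E'
from h import *
plan([.530,.141,.269],104.1)
p,d=arm.get_image("side"); cv2.imwrite("pics/s1.png",cv2.resize(p[130:330,190:430,::-1],None,fx=3,fy=3))
E
```

```text
time: 1.43
eef_pos: [0.5293, 0.1436, 0.3343]
ee_rot: [0.385, -3.116, -0.001]
wrist_force: [-0.8, 0.3, 0.1]
finger_gap: 0.0849
grip_force: 0.0
pos [0.5293 0.1436 0.3343] y yaw 104.08 tilt z [-1.9e-03  4.0e-04 -1.0e+00] q6 [ 5.800e-02  8.500e-02  1.875e+00  1.000e-03  1.184e+00 -1.759e+00] shift [-0.0002 -0.0027  0.0653] rot [ 0.0008 -0.0018 -0.0004] F [-0.8   0.29  0.09] gap 0.0849 t 1.4333
```

View pics/s1.png

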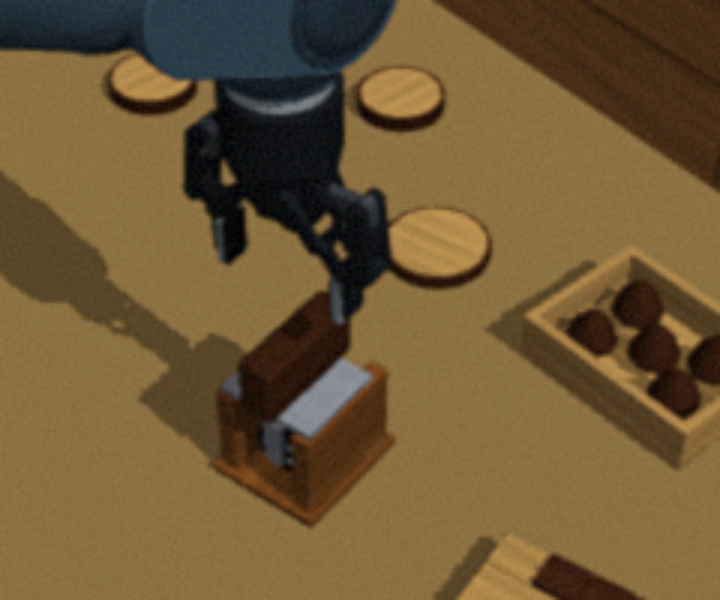

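The crop shows the fingers straddling the handle, one on each flat side. Descending.

```bash
python3 shift.py '0.085 0 -0.001 0.025 0 0 0; 0.085 0 -0.001 0.045 0 0 0; 0.085 0 -0.001 0.058 0 0 0; 0.085 0 -0.001 0.065 0 0 0; 0.085 0 -0.001 0.065 0 0 0;0.085 0 -0.001 0.065 0 0 0'
python3 - <<'E'
from h import *
plan([.530,.141,.269],104.1)
E
```

```text
time: 1.98
eef_pos: [0.53, 0.143, 0.2707]
ee_rot: [-0.387, 3.116, -0.0]
wrist_force: [0.4, -0.1, 0.6]
finger_gap: 0.0852
grip_force: 0.0
pos [0.53   0.143  0.2707] y yaw 104.16 tilt z [ 1.3e-03  1.0e-04 -1.0e+00] q6 [ 0.057  0.175  1.906  0.     1.06  -1.761] shift [ 0.0005 -0.0019  0.0017] rot [-0.0002  0.0013  0.0011] F [ 0.4  -0.07  0.55] gap 0.0852 t 1.9833
```

```bash
python3 shift.py '0.06 0 -0.0005 0.0015 0 0 0; 0.045 0 -0.0005 0.0015 0 0 0; 0.03 0 -0.0005 0.0015 0 0 0; 0.02 0 -0.0005 0.0015 0 0 0; 0.015 0 -0.0005 0.0015 0 0 0; 0.015 0 -0.0005 0.0015 0 0 0;0.015 0 -0.0005 0.0015 0 0 0;0.015 0 -0.0005 0.0015 0 0 0' 90
```

```text
time: 2.65
eef_pos: [0.5302, 0.1418, 0.2689]
ee_rot: [-0.385, 3.117, -0.0]
wrist_force: [-0.2, -1.4, 4.4]
finger_gap: 0.0267
grip_force: 89.6
```

```bash
python3 shift.py '0.015 0 0 -0.006 0 0 0; 0.015 0 0 -0.02 0 0 0; 0.015 0 0 -0.04 0 0 0; 0.015 0 0 -0.06 0 0 0; 0.015 0 0 -0.08 0 0 0; 0.015 0 0 -0.09 0 0 0;0.015 0 0 -0.09 0 0 0;0.015 0 0 -0.09 0 0 0'
python3 - <<'E'
from h import *
u=np.array([-np.sin(np.radians(16.7)),np.cos(np.radians(16.7))]); c=np.array([.612,-.1415])
for s in(.075,-.075):print(s,c+s*u)
print("u",u)
plan(list(c+.075*u)+[.36],106.7)
p,d=arm.get_image("side"); cv2.imwrite("pics/s2.png",cv2.resize(p[130:330,190:430,::-1],None,fx=3,fy=3))
np.savez("pics/s2.npz",p=p,d=d)
E
```

```text
time: 3.32
eef_pos: [0.5295, 0.1419, 0.3574]
ee_rot: [0.386, -3.117, -0.0]
wrist_force: [-0.4, 0.1, -4.5]
finger_gap: 0.0274
grip_force: 88.8
0.075 [ 0.59044796 -0.06966331]
-0.075 [ 0.63355204 -0.21333669]
u [-0.28736052  0.95782249]
pos [0.5295 0.1419 0.3574] y yaw 104.11 tilt z [-0.0011  0.     -1.    ] q6 [ 0.055  0.056  1.859  0.     1.227 -1.762] shift [-0.0075 -0.22   -0.0027] rot [ 0.0003 -0.0011 -0.0453] F [-0.41  0.09 -4.5 ] gap 0.0274 t 3.3167
```

View pics/s2.png

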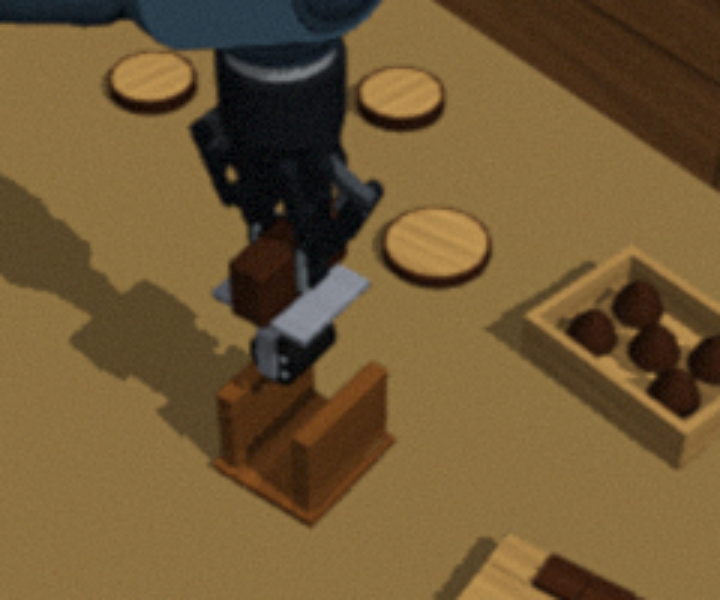

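The roller hangs level in the gripper above the empty rest. Moving to the strip's left end.

```bash
python3 shift.py '0.015 -0.0075 -0.213 0 0 0 -0.0453; 0.015 -0.0075 -0.213 0 0 0 -0.0453; 0.015 -0.0075 -0.213 0 0 0 -0.0453; 0.015 -0.0075 -0.213 0 0 0 -0.0453; 0.015 -0.0075 -0.213 0 0 0 -0.0453; 0.015 -0.0075 -0.213 0.02 0 0 -0.0453; 0.015 -0.0075 -0.213 0.035 0 0 -0.0453; 0.015 -0.0075 -0.213 0.04 0 0 -0.0453; 0.015 -0.0075 -0.213 0.04 0 0 -0.0453'
python3 - <<'E'
from h import *
u=np.array([-np.sin(np.radians(16.7)),np.cos(np.radians(16.7))]); c=np.array([.612,-.1415])
plan(list(c+.082*u)+[.284],106.7)
p,d=arm.get_image("side"); cv2.imwrite("pics/s3.png",cv2.resize(p[200:440,270:510,::-1],None,fx=2.5,fy=2.5))
for n in("side","top"):
    p,d=arm.get_image(n); C=cloud(n,d)
    # steel plate: grey pixels near
    S=p.max(-1).astype(int)-p.min(-1); m=(abs(C[...,0]-.59)<.08)&(abs(C[...,1]+.063)<.08)&(C[...,2]>.10)&(C[...,2]<.145)
    q=C[m]; print(n,m.sum(),rect(q),np.histogram(q[:,2],bins=np.arange(.1,.15,.005)))
E
```

```text
time: 4.12
eef_pos: [0.5878, -0.0626, 0.3143]
ee_rot: [0.455, -3.102, -0.005]
wrist_force: [0.5, 0.3, -4.3]
finger_gap: 0.0268
grip_force: 90.7
pos [ 0.5878 -0.0626  0.3143] y yaw 106.69 tilt z [-0.0072  0.0023 -1.    ] q6 [-0.298  0.208  1.776  0.     1.165 -2.16 ] shift [-0.0007 -0.0007  0.0303] rot [ 0.0043 -0.0062 -0.0002] F [ 0.54  0.25 -4.28] gap 0.0268 t 4.1167
side 645 (array([581.4, -64.7]), array([82. , 76.7]), 17.5) (array([ 15,  16,   8,   0,   0,  73, 457,  41,  35]), array([0.1  , 0.105, 0.11 , 0.115, 0.12 , 0.125, 0.13 , 0.135, 0.14 ,
       0.145]))
top 89 (array([593.2, -32. ]), array([59.6, 24.8]), 15.9) (array([ 0,  0,  0,  0,  1,  1, 62, 23,  2]), array([0.1  , 0.105, 0.11 , 0.115, 0.12 , 0.125, 0.13 , 0.135, 0.14 ,
       0.145]))
```

View pics/s3.png

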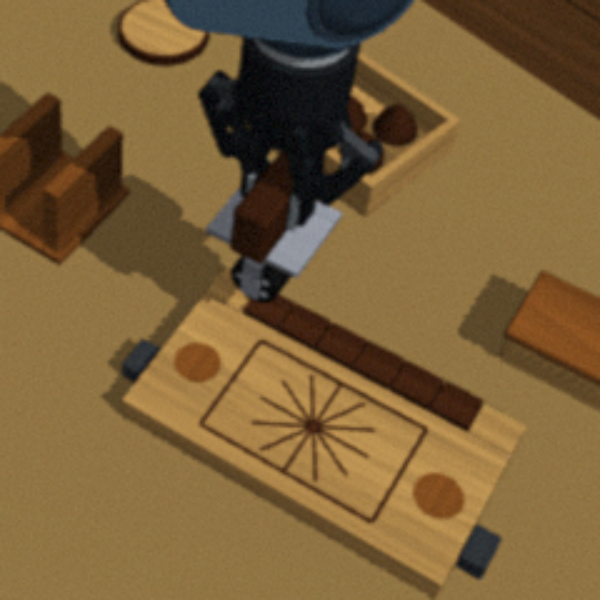

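The crop shows the roller level, with its wheel just above the strip's left end at about (255,290). Pressing down.

```bash
python3 shift.py '0.015 -0.0007 -0.0007 0.015 0 0 0; 0.015 -0.0007 -0.0007 0.027 0 0 0; 0.015 -0.0007 -0.0007 0.033 0 0 0; 0.015 -0.0007 -0.0007 0.038 0 0 0; 0.015 -0.0007 -0.0007 0.042 0 0 0; 0.015 -0.0007 -0.0007 0.045 0 0 0; 0.015 -0.0007 -0.0007 0.045 0 0 0;0.015 -0.0007 -0.0007 0.045 0 0 0'
python3 - <<'E'
from h import *
u=np.array([-np.sin(np.radians(16.7)),np.cos(np.radians(16.7))]); c=np.array([.612,-.1415])
plan(list(c-.082*u)+[.269],106.7)
E
```

```text
time: 4.93
eef_pos: [0.5903, -0.0637, 0.2748]
ee_rot: [0.457, -3.108, 0.002]
wrist_force: [-5.0, -0.9, 6.5]
finger_gap: 0.027
grip_force: 92.1
pos [ 0.5903 -0.0637  0.2748] y yaw 106.73 tilt z [-1.0e-04 -1.4e-03 -1.0e+00] q6 [-2.980e-01  2.650e-01  1.789e+00 -2.000e-03  1.087e+00 -2.160e+00] shift [ 0.0016 -0.1627  0.006 ] rot [-0.0013 -0.0005  0.0004] F [-5.04 -0.92  6.53] gap 0.027 t 4.9333
```

```bash
python3 shift.py '0.015 0.0015 0 0.003 0 0 0; 0.015 0.0015 0 0.006 0 0 0;  0.015 0.0015 0 0.006 0 0 0; 0.015 0.0015 0 0.006 0 0 0'
python3 - <<'E'
from h import *
u=np.array([-np.sin(np.radians(16.7)),np.cos(np.radians(16.7))]); c=np.array([.612,-.1415])
plan(list(c-.082*u)+[.269],106.7)
E
```

```text
time: 5.27
eef_pos: [0.5896, -0.0644, 0.2705]
ee_rot: [-0.456, 3.105, -0.004]
wrist_force: [-5.4, -0.6, 11.6]
finger_gap: 0.0275
grip_force: 92.9
pos [ 0.5896 -0.0644  0.2705] y yaw 106.72 tilt z [ 0.0032 -0.0022 -1.    ] q6 [-3.000e-01  2.700e-01  1.793e+00 -1.000e-03  1.075e+00 -2.162e+00] shift [ 0.0008 -0.1623  0.002 ] rot [-0.003   0.0024  0.0004] F [-5.4  -0.58 11.58] gap 0.0275 t 5.2667
```

```bash
python3 shift.py '0.015 0 -0.006 0 0 0 0; 0.015 0 -0.014 0 0 0 0; 0.015 0 -0.022 0 0 0 0; 0.015 0 -0.03 0 0 0 0; 0.015 0 -0.038 0 0 0 0; 0.015 0 -0.046 0 0 0 0; 0.015 0 -0.054 0 0 0 0; 0.015 0 -0.062 0 0 0 0; 0.015 0 -0.07 0 0 0 0; 0.015 0 -0.078 0 0 0 0'
python3 - <<'E'
from h import *
u=np.array([-np.sin(np.radians(16.7)),np.cos(np.radians(16.7))]); c=np.array([.612,-.1415])
plan(list(c-.082*u)+[.269],106.7)
E
```

```text
time: 6.1
eef_pos: [0.6122, -0.1391, 0.2707]
ee_rot: [-0.456, 3.105, -0.002]
wrist_force: [-4.1, 1.4, 11.0]
finger_gap: 0.0273
grip_force: 93.0
pos [ 0.6122 -0.1391  0.2707] y yaw 106.69 tilt z [ 3.7e-03 -5.0e-04 -1.0e+00] q6 [-4.040e-01  3.420e-01  1.701e+00  1.000e-03  1.095e+00 -2.266e+00] shift [ 0.0009 -0.0843  0.0018] rot [-0.0016  0.0034 -0.0001] F [-4.1   1.42 11.  ] gap 0.0273 t 6.1
```

```bash
python3 shift.py '0.015 0 -0.008 0 0 0 0; 0.015 0 -0.016 0 0 0 0; 0.015 0 -0.024 0 0 0 0; 0.015 0 -0.032 0 0 0 0; 0.015 0 -0.04 0 0 0 0; 0.015 0 -0.048 0 0 0 0; 0.015 0 -0.056 0 0 0 0; 0.015 0 -0.064 0 0 0 0; 0.015 0 -0.072 0 0 0 0; 0.015 0 -0.08 0 0 0 0' && python3 shift.py '0.015 0 -0.003 0 0 0 0;0.015 0 -0.003 0 0 0 0'
python3 - <<'E'
from h import *
u=np.array([-np.sin(np.radians(16.7)),np.cos(np.radians(16.7))]); c=np.array([.612,-.1415])
plan(list(c+.082*u)+[.269],106.7)
E
```

```text
time: 6.93
eef_pos: [0.6354, -0.2163, 0.2714]
ee_rot: [-0.456, 3.103, -0.007]
wrist_force: [-2.5, -0.0, 10.9]
finger_gap: 0.0271
grip_force: 92.8
time: 7.1
eef_pos: [0.6363, -0.2199, 0.2716]
ee_rot: [-0.455, 3.103, -0.009]
wrist_force: [-1.8, -1.4, 10.4]
finger_gap: 0.0272
grip_force: 92.8
pos [ 0.6363 -0.2199  0.2716] y yaw 106.67 tilt z [ 0.0063 -0.0049 -1.    ] q6 [-5.010e-01  4.340e-01  1.576e+00 -1.000e-03  1.123e+00 -2.362e+00] shift [0.0009 0.1641 0.0015] rot [-0.0065  0.0046 -0.0005] F [-1.77 -1.35 10.44] gap 0.0272 t 7.1
```

A return pass with the same pressure for certainty.

```bash
python3 shift.py '0.015 0 0.006 0.001 0 0 0; 0.015 0 0.014 0.001 0 0 0; 0.015 0 0.022 0.001 0 0 0; 0.015 0 0.03 0.001 0 0 0; 0.015 0 0.038 0.001 0 0 0; 0.015 0 0.046 0.001 0 0 0; 0.015 0 0.054 0.001 0 0 0; 0.015 0 0.062 0.001 0 0 0; 0.015 0 0.07 0.001 0 0 0; 0.015 0 0.078 0.001 0 0 0' && python3 shift.py '0.015 0 0.008 0 0 0 0; 0.015 0 0.016 0 0 0 0; 0.015 0 0.024 0 0 0 0; 0.015 0 0.032 0 0 0 0; 0.015 0 0.04 0 0 0 0; 0.015 0 0.048 0 0 0 0; 0.015 0 0.056 0 0 0 0; 0.015 0 0.064 0 0 0 0; 0.015 0 0.072 0 0 0 0; 0.015 0 0.082 0 0 0 0' && python3 shift.py '0.015 0 0 0 0 0 0;0.015 0 0 -0.008 0 0 0;0.015 0 0 -0.02 0 0 0;0.015 0 0 -0.04 0 0 0;0.015 0 0 -0.06 0 0 0;0.015 0 0 -0.08 0 0 0;0.015 0 0 -0.095 0 0 0;0.015 0 0 -0.095 0 0 0;0.015 0 0 -0.095 0 0 0'
python3 - <<'E'
from h import *
plan([.5302,.1418,.36],104.1)
p,d=arm.get_image("side"); np.savez("pics/s4.npz",p=p,d=d); cv2.imwrite("pics/s4.png",cv2.resize(p[180:440,270:510,::-1],None,fx=2.3,fy=2.3))
E
```

```text
time: 7.93
eef_pos: [0.6138, -0.1441, 0.2705]
ee_rot: [-0.456, 3.103, -0.008]
wrist_force: [-3.0, -1.8, 12.4]
finger_gap: 0.0272
grip_force: 92.7
time: 8.77
eef_pos: [0.5903, -0.0656, 0.2703]
ee_rot: [-0.456, 3.103, -0.007]
wrist_force: [-3.4, -2.4, 11.9]
finger_gap: 0.0271
grip_force: 92.8
time: 9.52
eef_pos: [0.5889, -0.0648, 0.3617]
ee_rot: [-0.456, 3.107, -0.001]
wrist_force: [-0.2, 0.2, -4.8]
finger_gap: 0.027
grip_force: 91.6
pos [ 0.5889 -0.0648  0.3617] y yaw 106.7 tilt z [ 1.8e-03 -4.0e-04 -1.0e+00] q6 [-0.301  0.154  1.745  0.     1.241 -2.163] shift [-0.0031  0.2147  0.0016] rot [-0.0008  0.0017  0.0453] F [-0.21  0.22 -4.84] gap 0.027 t 9.5167
```

View pics/s4.png

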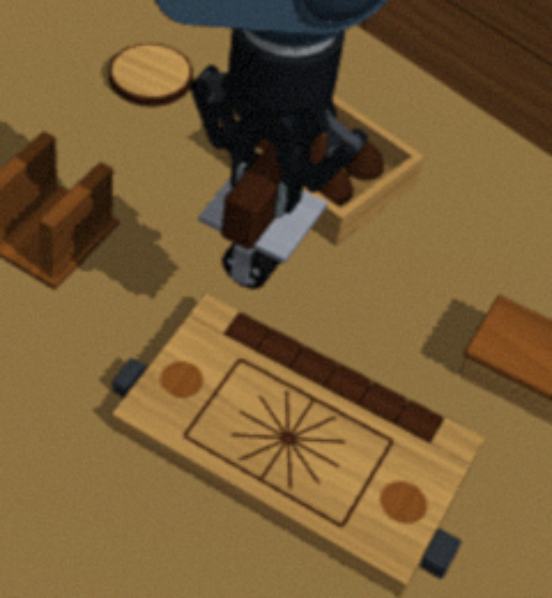

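The strip looks flush along its whole length, from (235,330) to (435,430), and the rest is empty at left. Now the height of each length, and the roller's seat in the grip.

```bash
python3 - <<'E'
from h import *
yw=np.radians(16.7);u=np.array([-np.sin(yw),np.cos(yw)]);v=np.array([np.cos(yw),np.sin(yw)]);c=np.array([.612,-.1415])
p0=np.load("pics/side0.npz");p1=np.load("pics/s4.npz")
pt,dt=arm.get_image("top");t0=np.load("pics/top0.npz")
for nm,n,d in(("side0","side",p0["d"]),("side1","side",p1["d"]),("top0","top",t0["d"]),("top1","top",dt)):
    C=cloud(n,d);q=C[...,:2]-c;s=q@u;w=q@v;o=[]
    for k in range(6):
        m=(abs(s-(.08-.032*k))<.012)&(abs(w)<.010)&(abs(C[...,2]-.025)<.015)
        b=(abs(s-(.08-.032*k))<.012)&(w<-.022)&(w>-.035)&(abs(C[...,2]-.025)<.015)
        o.append(((C[m][:,2].mean()-C[b][:,2].mean())*1000).round(2))
    print(nm,o)
C=cloud("side",p1["d"]);p=p1["p"].astype(int);e=arm.state()["eef_pos"]
gr=(p[...,2]>=p[...,0]-5)&(p.max(-1)>90)
m=gr&(abs(C[...,0]-e[0])<.06)&(abs(C[...,1]-e[1])<.06)&(abs(C[...,2]-.179)<.015)
Q=C[m];A=np.c_[Q[:,:2]-e[:2],np.ones(len(Q))];r=np.linalg.lstsq(A,Q[:,2],rcond=None)[0];print("plate",m.sum(),r,"std",(Q[:,2]-A@r).std(),rect(Q),"eef",e)
E
```

```text
side0 [np.float64(4.14), np.float64(4.72), np.float64(4.36), np.float64(4.83), np.float64(4.7), np.float64(4.28)]
side1 [np.float64(0.39), np.float64(-0.24), np.float64(-0.17), np.float64(0.26), np.float64(-0.3), np.float64(-0.21)]
top0 [np.float64(3.82), np.float64(4.13), np.float64(4.77), np.float64(4.4), np.float64(4.36), np.float64(4.33)]
top1 [np.float64(nan), np.float64(nan), np.float64(nan), np.float64(nan), np.float64(nan), np.float64(nan)]
plate 490 [-0.00122005 -0.00238267  0.17745072] std 0.0016944867344751411 (array([586.8, -66.1]), array([70.9, 75.5]), 17.7) eef [ 0.58827559 -0.0645899   0.35947027]<stdin>:10: RuntimeWarning: Mean of empty slice.
  ret = ret.dtype.type(ret / rcount)
```

All lengths are flush and the roller hasn't shifted in the grip. Returning to the rest.

```bash
python3 shift.py '0.015 -0.0031 0.2147 0 0 0 0.0453; 0.015 -0.0031 0.2147 0 0 0 0.0453; 0.015 -0.0031 0.2147 0 0 0 0.0453; 0.015 -0.0031 0.2147 0 0 0 0.0453; 0.015 -0.0031 0.2147 0 0 0 0.0453; 0.015 -0.0031 0.2147 0 0 0 0.0453; 0.015 -0.0031 0.2147 0 0 0 0.0453; 0.015 -0.0031 0.2147 0 0 0 0.0453; 0.015 -0.0031 0.2147 0 0 0 0.0453'
python3 - <<'E'
from h import *
plan([.5302,.1418,.269],104.1)
E
```

```text
time: 10.37
eef_pos: [0.5302, 0.1409, 0.3604]
ee_rot: [0.384, -3.117, 0.001]
wrist_force: [0.1, -0.5, -4.4]
finger_gap: 0.0268
grip_force: 92.5
pos [0.5302 0.1409 0.3604] y yaw 104.05 tilt z [-1.3e-03 -5.0e-04 -1.0e+00] q6 [ 0.053  0.054  1.856 -0.     1.233 -1.763] shift [-0.0003  0.0009  0.0914] rot [-0.0002 -0.0013 -0.0008] F [ 0.14 -0.46 -4.43] gap 0.0268 t 10.3667
```

```bash
python3 shift.py '0.015 0 0.0005 0.012 0 0 0; 0.015 0 0.0005 0.027 0 0 0; 0.015 0 0.0005 0.042 0 0 0; 0.015 0 0.0005 0.057 0 0 0; 0.015 0 0.0005 0.07 0 0 0; 0.015 0 0.0005 0.08 0 0 0; 0.015 0 0.0005 0.085 0 0 0;0.015 0 0.0005 0.087 0 0 0;0.015 0 0.0005 0.087 0 0 0'
python3 - <<'E'
from h import *
plan([.5302,.1418,.269],104.1)
E
```

```text
time: 11.12
eef_pos: [0.5301, 0.1421, 0.2739]
ee_rot: [0.385, -3.118, -0.0]
wrist_force: [0.2, 0.9, -4.6]
finger_gap: 0.0272
grip_force: 92.6
pos [0.5301 0.1421 0.2739] y yaw 104.09 tilt z [-4.e-04 -0.e+00 -1.e+00] q6 [ 0.055  0.17   1.905 -0.     1.067 -1.761] shift [-0.0001 -0.0003  0.0049] rot [ 0.0001 -0.0004 -0.0002] F [ 0.18  0.93 -4.55] gap 0.0272 t 11.1167
```

```bash
python3 shift.py '0.015 0 0 0.001 0 0 0; 0.015 0 0 0.002 0 0 0; 0.015 0 0 0.003 0 0 0; 0.015 0 0 0.003 0 0 0'; python3 shift.py '0.015 0 0 0.001 0 0 0; 0.015 0 0 0.0015 0 0 0; 0.015 0 0 0.0015 0 0 0'
```

```text
time: 11.45
eef_pos: [0.53, 0.1423, 0.2715]
ee_rot: [-0.386, 3.117, -0.0]
wrist_force: [0.3, -0.0, -4.7]
finger_gap: 0.027
grip_force: 92.6
time: 11.7
eef_pos: [0.5299, 0.1423, 0.2696]
ee_rot: [0.386, -3.118, -0.0]
wrist_force: [-0.0, -0.2, -4.6]
finger_gap: 0.027
grip_force: 92.6
```

```bash
python3 shift.py '0.015 0 0 0.0005 0 0 0; 0.015 0 0 0.001 0 0 0; 0.015 0 0 0.001 0 0 0'; python3 shift.py '0.015 0 0 0.0005 0 0 0; 0.015 0 0 0.001 0 0 0; 0.015 0 0 0.001 0 0 0'
```

```text
time: 11.95
eef_pos: [0.53, 0.1423, 0.2689]
ee_rot: [-0.386, 3.118, -0.0]
wrist_force: [-1.0, -0.6, -1.7]
finger_gap: 0.0271
grip_force: 93.0
time: 12.2
eef_pos: [0.5301, 0.1423, 0.2689]
ee_rot: [0.386, -3.117, 0.0]
wrist_force: [-5.5, -0.6, 6.3]
finger_gap: 0.0271
grip_force: 93.9
```

Seated on the rails. Ease the pressure, open, and retreat.

```bash
python3 shift.py '0.015 0 0 -0.0007 0 0 0; 0.03 0 0 -0.0007 0 0 0; 0.035 0 0 -0.0007 0 0 0; 0.045 0 0 -0.0007 0 0 0; 0.06 0 0 -0.0007 0 0 0; 0.085 0 0 -0.0007 0 0 0; 0.085 0 0 -0.0007 0 0 0; 0.085 0 0 -0.0007 0 0 0; 0.085 0 0 -0.0007 0 0 0' 20; python3 shift.py '0.085 0 0 -0.01 0 0 0; 0.085 0 0 -0.03 0 0 0;0.085 0 0 -0.06 0 0 0;0.085 0 0 -0.09 0 0 0;0.085 0 0 -0.12 0 0 0;0.085 0 0 -0.15 0 0 0;0.085 0 0 -0.15 0 0 0'
python3 - <<'E'
from h import *
p,d=arm.get_image("side"); cv2.imwrite("pics/s5.png",p[:,:,::-1])
for n in("side",):
    C=cloud(n,d); m=(abs(C[...,0]-.53)<.06)&(abs(C[...,1]-.142)<.06)&(abs(C[...,2]-.132)<.006);print(rect(C[m]),np.median(C[m][:,2]),m.sum())
E
```

```text
time: 12.95
eef_pos: [0.53, 0.1423, 0.2684]
ee_rot: [-0.386, 3.118, 0.0]
wrist_force: [-0.5, 0.0, -1.0]
finger_gap: 0.0852
grip_force: 0.0
time: 13.53
eef_pos: [0.5311, 0.1424, 0.4269]
ee_rot: [-0.384, 3.104, -0.001]
wrist_force: [1.7, -0.5, 1.9]
finger_gap: 0.0848
grip_force: 0.0
(array([528.7, 141.3]), array([91.2, 29.6]), 14.8) 0.1303946472253748 466
```

View pics/s5.png

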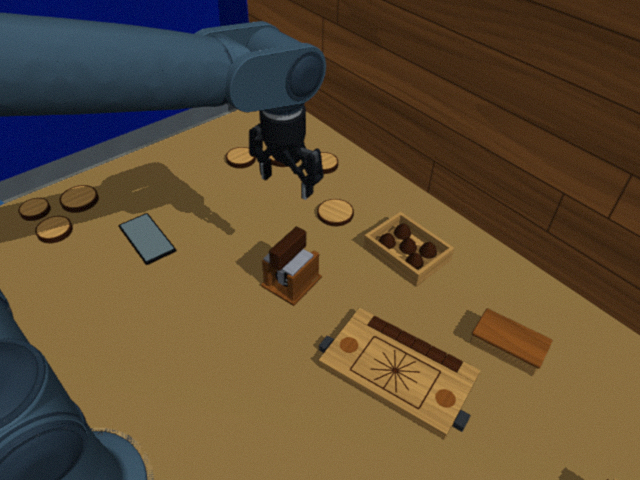

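The roller sits upright in its rest at (290,260), the strip is flat, and the other things are unmoved. One averaged strip check before handing in.

```bash
python3 - <<'E'
from h import *
yw=np.radians(16.7);u=np.array([-np.sin(yw),np.cos(yw)]);v=np.array([np.cos(yw),np.sin(yw)]);c=np.array([.612,-.1415])
for n in("side","top"):
    d=np.mean([arm.get_image(n)[1] for _ in range(8)],0); C=cloud(n,d);q=C[...,:2]-c;s=q@u;w=q@v;o=[]
    for k in range(6):
        z=abs(C[...,2]-.025)<.015; a=abs(s-(.08-.032*k))<.012; m=z&a&(abs(w)<.010); b=z&a&(w<-.022)&(w>-.035)
        o.append(round(float(np.median(C[m][:,2])-np.median(C[b][:,2]))*1000,2) if m.any() and b.any() else None)
    print(n,o)
E
```

```text
side [-0.05, -0.19, -0.19, -0.22, -0.17, 0.16]
top [0.1, -0.41, -0.13, -0.3, 0.01, 0.05]
```

```bash
python3 -c "
from cell import arm
print(arm.sign_off())"
```

```text
the job is handed in; nothing more can be done
None
```

All six lengths of the strip measure flush with the board to within about 0.4 mm (depth noise), the roller is back upright on its rest and released, and the job was handed in at about 14 s.

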